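Clip a fresh chew rod into the chew holder

TASK

Pick the round pale pine chew rod out of the cluttered grey crate, leaving everything else in the crate, and press it down past the orange sprung jaw of the chew holder until it lies fully home in both forks, about centred with equal ends sticking out, and the jaw has snapped shut over it. Then let go, and leave the bowl, tub, brush and hideaway where they stand.

Things in the scene. Friction and masses are not known exactly. Their poses are not given: they have to be found in the camera images.
- pine_rod: THE TARGET: the only round rod of pale pine, diameter 16 mm, 112 mm long, about 22 g. Origin at its middle (on the axis), own x axis along the rod; may be rolled about it. Starts on the crate floor in one of three lanes, nothing on top of it, roughly along the crate's x axis (up to 0.3 rad off).
- walnut_rod: Not wanted: dark brown walnut rod of the same size (diameter 16 mm, 112 mm long). Origin at its middle, own x along the rod. Lies in the crate, may be in any of the places there.
- steel_tube: Not wanted: bright steel drinking tube, diameter 12 mm, 104 mm long, black ends. Origin at its middle, own x along it. Lies in the crate, may be in any of the places there.
- chew_block: Not wanted: pale pine block 30 x 30 x 26 mm. Origin at the middle of its underside. Lies in the crate, may be in any of the places there.
- bell: Not wanted: brass bell, diameter 32 mm, 28 mm high. Origin at the middle of its underside. Lies in the crate, may be in any of the places there.
- red_ring: Not wanted: red plastic ring, diameter 34 mm, 12 mm high. Origin at the middle of its underside. Lies in the crate, may be in any of the places there.
- blue_dice: Not wanted: blue plastic cube, 28 mm. Origin at the middle of its underside. Lies in the crate, may be in any of the places there.
- green_cap: Not wanted: green plastic cap, diameter 32 mm, 20 mm high. Origin at the middle of its underside. Lies in the crate, may be in any of the places there.
- clay_cone: Not wanted: terracotta cone, diameter 32 mm, 34 mm high. Origin at the middle of its underside. Lies in the crate, may be in any of the places there.
- yellow_clip: Not wanted: yellow plastic block 20 x 34 x 14 mm. Origin at the middle of its underside. Lies in the crate, may be in any of the places there.
- crate: Grey open crate, fixed: outside 220 mm (its x) x 310 mm (its y) x 55 mm high, walls and floor 5 mm. Origin at the middle of its underside. It stands to the left or to the right of the robot's centre line, the holder on the other side.
- crate_floor (a point): Middle of the crate's inner floor, 5 mm above the work surface.
- holder: Chew-stick holder, fixed: black base plate 110 (x) x 120 (y) x 12 mm high with two aluminium forks, each 10 mm wide along y, at its y = -36 and +36 mm: 62 mm of free room between them for the fingers, with nothing there above 31 mm height. Origin at the middle of its underside; a rod is held lying along its y axis.
- seat (a point): Where the middle of a fully seated rod lies: midway between the forks, 53 mm above the holder's underside; axes as the holder's (y along the rod, z up). The forks open upwards, 19 mm wide inside, floor 8 mm below this point. Their -x prongs rise 14 mm from the floor, then flare outwards at 30 degrees for 21 mm more; the +x prongs rise 5 mm.
- jaw (a joint): Orange sprung jaw, one piece with a hooked arm over each fork, hinged on a pin along the holder's y at x = +19, z = 27 mm. 0 = shut, grows to 0.7 rad as its noses swing out (+x). A rod pressed straight down on the sloping noses (z 64 to 90 mm) opens it to about 0.25 and it snaps back over the rod once that is down on the fork floor. Takes 6 to 11 N.
- jaw_tip (a point): Lowest point of the sloping noses, midway between the two arms; with the jaw shut it is 1 mm to the +x side of the seat's middle and 9.5 mm above the seated rod's axis.
- bowl: Bystander, to be left where it stands; origin at the middle of its underside. Stainless steel bowl, diameter 130 mm, 50 mm high.
- pellet_tub: Bystander, to be left where it stands; origin at the middle of its underside. Clear acrylic pellet tub with white lid, 106 x 106 mm, 130 mm high.
- slicker_brush: Bystander, to be left where it stands; origin at the middle of its underside. Black slicker brush lying down, head 65 x 100 mm, handle along its y, 25 mm high.
- hideaway: Bystander, to be left where it stands; origin at the middle of its underside. White and blue ceramic hideaway, 150 x 150 mm, 114 mm high.

How it is judged (in metres and radians):
On the way, in this order (a step that is already met when the one before it is completed fails the run):
1. the pine rod is lifted clear of the crate (height (world z) of pine_rod above 0.075 m), for 0.1 s.
2. the jaw is pushed open with the rod at the forks (value of joint jaw above 0.08 rad and distance between pine_rod and seat below 0.035 m).
At the end, for the whole second after the job is handed in: The pine rod rests in both forks: its middle within 3 mm across and in height and within 15 mm along of the seat, parallel to the forks' line within 0.06 rad, at rest; the jaw is shut over it (under 0.06 rad); all nine other things are still inside the crate (x of pine_rod in the frame of seat between -0.003 and 0.003 m and y of pine_rod in the frame of seat between -0.015 and 0.015 m and z of pine_rod in the frame of seat between -0.003 and 0.003 m and angle between the x axis of pine_rod and the y axis of seat, either way round below 0.06 rad and value of joint jaw below 0.06 rad and linear speed of pine_rod below 0.02 m/s and x of walnut_rod in the frame of crate between -0.105 and 0.105 m and y of walnut_rod in the frame of crate between -0.15 and 0.15 m and z of each of walnut_rod, steel_tube, chew_block, bell, red_ring, blue_dice, green_cap, clay_cone, yellow_clip in the frame of crate below 0.045 m and x of steel_tube in the frame of crate between -0.105 and 0.105 m and y of steel_tube in the frame of crate between -0.15 and 0.15 m and x of chew_block in the frame of crate between -0.105 and 0.105 m and y of chew_block in the frame of crate between -0.15 and 0.15 m and x of bell in the frame of crate between -0.105 and 0.105 m and y of bell in the frame of crate between -0.15 and 0.15 m and x of red_ring in the frame of crate between -0.105 and 0.105 m and y of red_ring in the frame of crate between -0.15 and 0.15 m and x of blue_dice in the frame of crate between -0.105 and 0.105 m and y of blue_dice in the frame of crate between -0.15 and 0.15 m and x of green_cap in the frame of crate between -0.105 and 0.105 m and y of green_cap in the frame of crate between -0.15 and 0.15 m and x of clay_cone in the frame of crate between -0.105 and 0.105 m and y of clay_cone in the frame of crate between -0.15 and 0.15 m and x of yellow_clip in the frame of crate between -0.105 and 0.105 m and y of yellow_clip in the frame of crate between -0.15 and 0.15 m); the robot touches nothing.
It fails at once if the bowl is moved by more than 25 mm (distance of bowl from where it was at the start of the episode above 0.025 m).
It fails at once if the pellet tub is moved by more than 25 mm (distance of pellet_tub from where it was at the start of the episode above 0.025 m).
It fails at once if the slicker brush is moved by more than 25 mm (distance of slicker_brush from where it was at the start of the episode above 0.025 m).
It fails at once if the hideaway is moved by more than 25 mm (distance of hideaway from where it was at the start of the episode above 0.025 m).
It also fails if it takes over 42 s, if anything falls off the work surface, if the arm or the gripper's body presses on something with over 40 N, if the wrist force passes 120 N, or if a joint passes its speed limit or range.

ROBOT

A 6-joint arm with a two-finger parallel gripper is mounted at the origin on the work surface. World frame = base frame: x ahead of the robot, y to its left, z up, the work surface at z = 0. Lengths are in mm, angles in rad, forces in N, time in s.
With the tool pointing down it reaches from about 225 to 875 mm from the base axis. Payload 3.4 kg.
Tool frame: the origin (TCP) lies midway between the tips of the shut fingers; the grasp point (between the pads) lies 19 mm behind it; z points along the fingers, y is the line along which they close (so a half turn about z gives the same grasp; the last joint's range is limited). The gripper opens to 85 mm and grips with 20 to 120 N. Pads are 22 mm wide; open, the fingers measure 114 mm over their backs; the gripper's body (76 mm by 85 mm) begins 54 mm behind the grasp point. The pads swing forward as they close: fully open they stand 13 mm farther back than shut.
Start: joints at [-1.281, 0.276, 1.505, -0, 1.361, -0.121], TCP at [229.625, -527.196, 231.328] pointing down, gripper open.
Joint ranges: [-2.89, 2.89], [-0.75, 2.08], [0.22, 2.7], [-1.18, 4.32], [0.11, 2.71], [-2.7, 2.7]. Speed limits (rad/s): [2.57, 2.57, 3.14, 3.14, 3.14, 3.14].

INTERFACE

Orientations are given as a unit quaternion [x, y, z, w].
In Python, from station import robot gives the robot as it stands. The module is installed in compiled form; this text tells all that it offers.
- The arm moves only by the tool servo_tool, never from a script. Its argument "series" is a list of rows, each a list of 3 entries, a list of its own where there are three numbers: the closure, from -1 (fully open) to 1 (shut), then the shift along the tool's x, y, z scaled (see below), then the turn, a rotation vector about the tool's x, y, z scaled (see below). A call has 1 to 12 rows; each row is the pose to reach, as a shift and turn from the pose commanded when the call began, along the tool's axes at that moment; what a row does not reach only later rows make up. The controller multiplies each number of a shift by 200 mm and each number of a turn by 2 rad. A row lasts 1/10 s, in which the tool goes at most 50 mm and 8.59 degrees, less where a joint would pass 70% of its speed; a pose out of reach is approached as far as the arm can. A call with a number of a shift or a turn outside -1 to 1 is refused whole. A call with a gripper value outside its range is refused whole. The fingers move at their own pace and stop on an object; "force" is the grip in N (left out, the last holds). Time passes only in rows, so rows that repeat a pose let the fingers close. It gives the time, the measured TCP pose, the force, the opening and the grip force at its end, in the units of the state.
- robot.sense(): the state, without advancing time (a new reading comes with each control period).
- robot.read_camera(name): name is "scene" or "top" or "wrist"; returns (picture, depth): 480x640x3 uint8, red, green, blue; 480x640 float32, mm along the optical axis (not along the pixel's ray), 0 where there is no reading.
- robot.camera_params(name): a dict with "fx", "fy", "cx", "cy" (pixels), "origin" and "rotation" of the camera in the world. Camera axes: x right, y up, looking along -z (the intrinsics and any distortion apply to the point x, -y, -z); pixel columns grow to the right and rows downward; lengths in mm; the calibration is good to about 2 mm. The wrist camera is an equidistant fisheye: a pixel r from the principal point sees the ray r / f radians off the axis. A picture is of the moment at which its call begins: read the wrist's pose just before it. camera_params takes no time and is no camera call; for the wrist camera it gives the pose at the moment of the call.
- robot.close_job(): hands the job in; it is judged then, once.
Trained networks look in the newest picture that a camera, given by its name, has taken for a name from the list of things; names that differ only in an ending like _2 or _b are one class to them, and where a whole thing is asked for, a point or a joint stands for the part that bears it (a point fixed in the world has none). Each returns a list of dicts, best first, with "confidence" (0 to 1); they miss things now and then, are a little off and sometimes report something else, mostly with a low value. They report only what shows in the picture. A call takes as long as a camera call.
- robot.silhouettes(target, camera): "mask" (480x640 bool, what is visible of it) and "extent" ([centre column, centre row, width, height] in pixels, round what is visible of it).
- robot.tip_of(target, camera): "point" ([column, row] in pixels: a listed point, or the origin of a listed thing).
The state is a dict: "t": time; "joints": joint angles; "dq": joint speeds; "joint_efforts": joint torques, N m; "tcp_pos": TCP position; "tool_rot": TCP orientation; "force": force on the tool from outside, world axes, zero at the start; "wrist_torque": the same for the moment, N m; "opening": opening from 0.0 (shut) to 1.0 (fully open); "finger_force": force on a finger pad.
Only numpy, scipy, OpenCV 4.12 (cv2) and the standard library are available. Lean on these libraries where they do the work, as an engineer would, in place of code of your own. Each camera call takes 0.05 s, during which the arm holds its last target. There are 200 camera calls.

## Working session

There is one attempt and no reset: what is moved stays moved. The work goes in short steps, Python scripts to look and compute and a tool call to move; the robot and the scene stay as the last step left them, time stands still between calls to the robot, and variables do not carry over. Pictures are saved under pics/ and viewed, at most 10 in all, crops included, and the job is handed in when it is done.

Besides the shell and the picture viewer there is one more tool, called after "Call:" as name(argument=value, ...) on one line, values as JSON. servo_tool: Moves the arm, as the interface text tells. Its arguments: {"type":"object","properties":{"series":{"type":"array"},"force":{"type":"number"}},"required":["series"]}

```bash
mkdir -p pics; cat > h.py <<'E'
import numpy as np, cv2
from station import robot
from scipy.spatial.transform import Rotation as R
def world(cam,uv,depth):
    p=robot.camera_params(cam); u,v=np.asarray(uv,float).T
    d=np.asarray(depth,float)
    c=np.stack([(u-p['cx'])/p['fx']*d,-(v-p['cy'])/p['fy']*d,-d],1)
    return c@np.array(p['rotation']).T+np.array(p['origin'])
def cloud(cam,mask,D):
    v,u=np.nonzero(mask&(D>0)); return world(cam,np.stack([u,v],1),D[v,u])
E
python3 - <<'E'
from h import *
s=robot.sense(); print({k:np.round(s[k],3) for k in('t','tcp_pos','tool_rot','opening')})
for c in('top','scene'):
    I,D=robot.read_camera(c); cv2.imwrite(f'pics/{c}0.png',I[:,:,::-1]); np.save(f'{c}0.npy',D)
    p=robot.camera_params(c); print(c,{k:np.round(p[k],3).tolist() for k in p})
    for n in('pine_rod','walnut_rod','holder','crate','seat','jaw_tip'):
        if n not in('seat','jaw_tip'):
            for r in robot.silhouettes(n,c)[:2]:
                P=cloud(c,r['mask'],D); m=np.median(P,0); 
                print(n,round(r['confidence'],2),np.round(r['extent']),'med',m.round(),'lo',np.percentile(P,2,0).round(),'hi',np.percentile(P,98,0).round())
        for r in robot.tip_of(n,c)[:2]: print(' tip',n,round(r['confidence'],2),np.round(r['point'],1))
E
```

```text
{'t': np.float64(0.0), 'tcp_pos': array([ 229.485, -526.646,  230.426]), 'tool_rot': array([ 0.979,  0.204, -0.   , -0.001]), 'opening': np.float64(1.003)}
top {'fx': 624.29, 'fy': 624.29, 'cx': 310.227, 'cy': 234.791, 'origin': [422.625, 5.605, 1933.074], 'rotation': [-0.026, 0.033, 0.709, -0.704]}Traceback (most recent call last):
  File "<stdin>", line 9, in <module>
  File "h.py", line 10, in cloud
    v,u=np.nonzero(mask&(D>0)); return world(cam,np.stack([u,v],1),D[v,u])
                                       ~~~~~^^^^^^^^^^^^^^^^^^^^^^^^^^^^^^
  File "h.py", line 8, in world
    return c@np.array(p['rotation']).T+np.array(p['origin'])
           ~^~~~~~~~~~~~~~~~~~~~~~~~~~
ValueError: matmul: Input operand 1 has a mismatch in its core dimension 0, with gufunc signature (n?,k),(k,m?)->(n?,m?) (size 4 is different from 3)
```

```bash
sed -i "s/c@np.array(p\['rotation'\]).T/R.from_quat(p['rotation']).apply(c)/" h.py
python3 - <<'E'
from h import *
for c in('top','scene'):
    I,D=robot.read_camera(c); cv2.imwrite(f'pics/{c}0.png',I[:,:,::-1]); np.save(f'{c}0.npy',D)
    p=robot.camera_params(c); print(c,{k:np.round(p[k],3).tolist() for k in p})
    for n in('pine_rod','walnut_rod','holder','crate','hideaway','pellet_tub','seat','jaw_tip'):
        if n not in('seat','jaw_tip'):
            for r in robot.silhouettes(n,c)[:2]:
                P=cloud(c,r['mask'],D)
                if len(P)<5: continue
                m=np.median(P,0)
                print(n,round(r['confidence'],2),np.round(r['extent']),'med',m.round(),'lo',np.percentile(P,2,0).round(),'hi',np.percentile(P,98,0).round())
        for r in robot.tip_of(n,c)[:2]: print(' tip',n,round(r['confidence'],2),np.round(r['point'],1))
a=cv2.imread('pics/top0.png')
cv2.imwrite('pics/top0c.png',cv2.resize(a[80:400,80:560],None,fx=1.66,fy=1.66,interpolation=cv2.INTER_CUBIC))
E
```

```text
top {'fx': 624.29, 'fy': 624.29, 'cx': 310.227, 'cy': 234.791, 'origin': [422.625, 5.605, 1933.074], 'rotation': [-0.026, 0.033, 0.709, -0.704]}
pine_rod 0.6 [368. 251.   8.  34.] med [ 535. -188.   19.] lo [ 483. -198.    6.] hi [ 587. -179.   27.]
 tip pine_rod 0.64 [367.  251.5]
walnut_rod 0.52 [340. 247.  15.  37.] med [ 546. -105.   19.] lo [ 501. -125.    8.] hi [594. -83.  30.]
walnut_rod 0.25 [380. 226.  14.  14.] med [ 607. -227.   26.] lo [ 595. -242.   -3.] hi [ 624. -216.   40.]
 tip walnut_rod 0.58 [335.8 247.2]
 tip walnut_rod 0.52 [377.1 227.2]
holder 0.86 [225. 254.  48.  45.] med [533. 248.  13.] lo [472. 184.   1.] hi [595. 310.  81.]
 tip holder 0.9 [223.7 252.8]
 tip holder 0.16 [376.2 227.4]
crate 0.8 [366. 251. 114.  94.] med [ 532. -198.    6.] lo [ 412. -346.   -5.] hi [653. -37.  58.]
crate 0.68 [221. 244.  26.  18.] med [550. 263.  49.] lo [521. 217.   3.] hi [569. 290.  91.]
 tip crate 0.74 [364.3 254.6]
 tip crate 0.65 [370.3 253.6]
hideaway 0.62 [506. 274.  66.  60.] med [ 465. -587.  112.] lo [ 389. -678.    0.] hi [ 541. -521.  123.]
 tip hideaway 0.83 
[... 789 characters left out ...]
246.   24.]
 tip walnut_rod 0.6 [289.3 235. ]
holder 0.64 [394. 249.  41.  38.] med [545. 254.  15.] lo [476. 189.   0.] hi [598. 316.  81.]
 tip holder 0.96 [391.3 252.1]
crate 0.59 [267. 221. 111.  83.] med [ 523. -192.   11.] lo [ 400. -347.   -1.] hi [661. -22.  58.]
 tip crate 0.79 [266.9 225.2]
hideaway 0.68 [169. 179.  65.  59.] med [ 496. -573.  104.] lo [ 395. -670.    5.] hi [ 544. -517.  119.]
 tip hideaway 0.81 [171.9 188.4]
 tip hideaway 0.62 [228.  225.4]
pellet_tub 0.87 [491. 250.  49.  55.] med [517. 555. 112.] lo [429. 505.   9.] hi [535. 609. 130.]
 tip pellet_tub 0.66 [484.8 261.4]
 tip seat 0.97 [389.7 246.8]
 tip jaw_tip 0.46 [397.4 240.2]
 tip jaw_tip 0.18 [267.  225.7]
```

View pics/top0c.png

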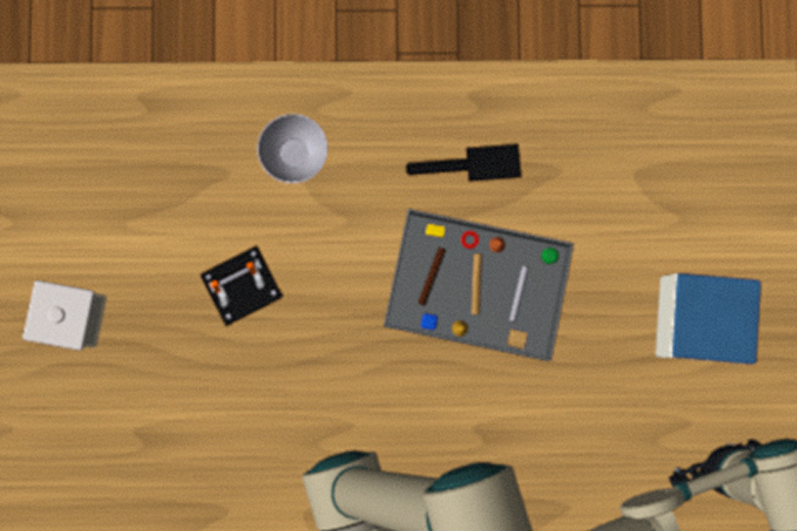

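View pics/scene0.png

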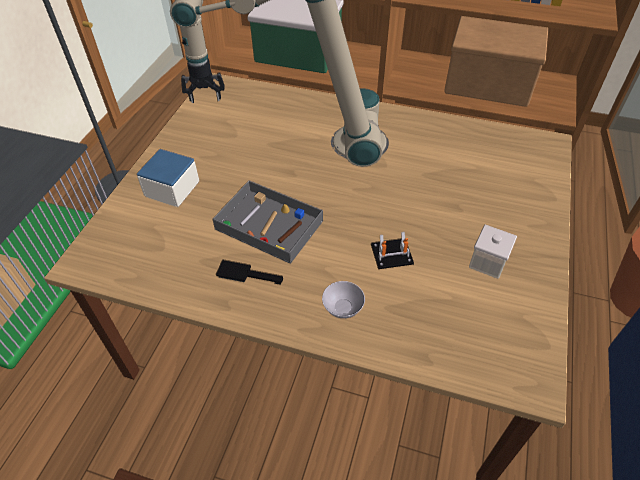

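The top picture shows the pine rod at crop (476,284) between the walnut rod (431,276) and the steel tube (517,293). The holder is at (241,286), with the orange jaw on its far-left side. I'll move over the crate for a wrist look.

Call:
servo_tool(series=[[0, [0.95, -0.45, 0], [0, 0, 0]], [0, [0.95, -0.45, 0], [0, 0, 0]], [0, [0.95, -0.45, 0], [0, 0, 0]], [0, [0.95, -0.45, 0], [0, 0, 0]], [0, [0.95, -0.45, 0], [0, 0, 0]]], force=60)

```text
t: 2.1
tcp_pos: [370.4, -364.7, 231.6]
tool_rot: [0.979, 0.206, 0.001, -0.001]
force: [0.3, -0.9, 0.8]
opening: 0.5
finger_force: 0.0
```

Call:
servo_tool(series=[[0, [0.95, -0.45, 0], [0, 0, 0]], [0, [0.95, -0.45, 0], [0, 0, 0]], [0, [0.95, -0.45, 0], [0, 0, 0]], [0, [0.95, -0.45, 0], [0, 0, 0]], [0, [0.95, -0.45, 0], [0, 0, 0]]])

```text
t: 2.6
tcp_pos: [508.9, -207.3, 231.3]
tool_rot: [0.979, 0.206, 0.001, -0.0]
force: [-0.0, 0.1, -0.0]
opening: 0.499
finger_force: 0.0
```

Call:
servo_tool(series=[[0, [0.17, -0.04, 0], [0, 0, 0.07]], [0, [0.17, -0.04, 0], [0, 0, 0.14]], [0, [0.17, -0.04, 0], [0, 0, 0.205]], [0, [0.17, -0.04, 0], [0, 0, 0.205]], [0, [0.17, -0.04, 0], [0, 0, 0.205]]])

```text
t: 3.1
tcp_pos: [533.7, -190.5, 231.2]
tool_rot: [1.0, 0.001, -0.0, 0.0]
force: [-0.6, 0.2, 0.2]
opening: 0.499
finger_force: 0.0
```

```bash
cat >> h.py <<'E'
def rays(p,u,v):
    du=np.asarray(u,float)-p['cx'];dv=np.asarray(v,float)-p['cy']
    r=np.hypot(du,dv);th=r/p['fx'];k=np.where(r>1e-9,np.sin(th)/np.maximum(r,1e-9),1/p['fx'])
    return R.from_quat(p['rotation']).apply(np.stack([du*k,-dv*k,-np.cos(th)],-1)),R.from_quat(p['rotation'])
def wcloud(p,mask,D):
    v,u=np.nonzero(mask&(D>0)); d,q=rays(p,u,v)
    ax=q.apply([0,0,-1]); return np.array(p['origin'])+d*(D[v,u]/(d@ax))[:,None]
def wplane(p,u,v,z):
    d,_=rays(p,u,v); return np.array(p['origin'])+d*((z-p['origin'][2])/d[...,2])[...,None]
def pca(P):
    m=P[:,:2].mean(0);w,V=np.linalg.eigh(np.cov((P[:,:2]-m).T));a=V[:,1]
    t=(P[:,:2]-m)@a; mid=m+a*(t.max()+t.min())/2; return mid,np.arctan2(a[1],a[0]),np.ptp(t)
E
python3 - <<'E'
from h import *
s=robot.sense(); print({k:np.round(s[k],3).tolist() for k in('t','tcp_pos','tool_rot','opening','joints','force')})
p=robot.camera_params('wrist'); I,D=robot.read_camera('wrist'); cv2.imwrite('pics/w1.png',I[:,:,::-1])
print(p)
for r in robot.silhouettes('pine_rod','wrist')[:2]:
    P=wcloud(p,r['mask'],D); v,u=np.nonzero(r['mask'])
    print(r['confidence'],r['extent'],pca(P),np.percentile(P[:,2],[2,50,98]))
    print('plane',pca(wplane(p,u,v,15)))
for r in robot.tip_of('pine_rod','wrist')[:2]: print(r,wplane(p,*r['point'],13))
E
```

```text
{'t': 3.1, 'tcp_pos': [533.707, -190.469, 231.226], 'tool_rot': [1.0, 0.001, -0.0, 0.0], 'opening': 0.499, 'joints': [-0.465, 0.264, 1.523, -0.001, 1.355, 1.103], 'force': [-0.597, 0.24, 0.176]}
{'fx': 371.64829954431775, 'fy': 371.64829954431775, 'cx': 313.6709321647548, 'cy': 244.108146036808, 'origin': array([ 614.16136463, -189.99238786,  372.64373337]), 'rotation': array([-0.11379785,  0.11370298, -0.69708043,  0.6987135 ])}
0.97 [311.8, 205.8, 22.4, 114.9] (array([ 532.07372201, -187.454762  ]), np.float64(3.087903824003374), np.float64(112.56886997201863)) [12.31475575 18.42797953 20.77033745]
plane (array([ 531.50964039, -187.44906981]), np.float64(3.087659771514821), np.float64(113.85339699285353))
{'point': [309.6, 205.6], 'confidence': 0.77} [ 533.90975056 -186.06179154   13.        ]
```

View pics/w1.png

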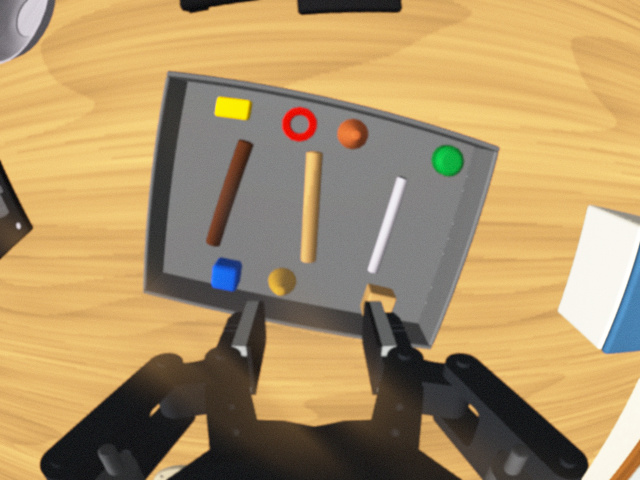

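The wrist picture shows the pine rod lying free, from about (313,155) to (308,260). The gripper is squarely above it, so I'll descend.

Call:
servo_tool(series=[[0, [-0.01, -0.015, 0.2], [0, 0, 0.028]], [0, [-0.01, -0.015, 0.4], [0, 0, 0.028]], [0, [-0.01, -0.015, 0.6], [0, 0, 0.028]], [0, [-0.01, -0.015, 0.8], [0, 0, 0.028]], [0, [-0.01, -0.015, 0.95], [0, 0, 0.028]], [0, [-0.01, -0.015, 0.95], [0, 0, 0.028]], [0, [-0.01, -0.015, 0.95], [0, 0, 0.028]]])

```text
t: 3.95
tcp_pos: [532.3, -186.9, 41.6]
tool_rot: [1.0, -0.027, -0.0, 0.0]
force: [0.1, 1.1, -0.0]
opening: 0.502
finger_force: 0.0
```

```bash
python3 - <<'E'
from h import *
s=robot.sense(); print({k:np.round(s[k],3).tolist() for k in('t','tcp_pos','tool_rot','opening','force')})
p=robot.camera_params('wrist'); I,D=robot.read_camera('wrist'); cv2.imwrite('pics/w2.png',I[:,:,::-1])
for r in robot.silhouettes('pine_rod','wrist')[:2]:
    v,u=np.nonzero(r['mask'])
    print(r['confidence'],r['extent'],'plane',pca(wplane(p,u,v,15)))
E
```

```text
{'t': 3.95, 'tcp_pos': [532.282, -186.89, 41.595], 'tool_rot': [1.0, -0.027, -0.0, 0.0], 'opening': 0.502, 'force': [0.103, 1.086, -0.002]}
0.79 [313.0, 278.2, 33.4, 208.9] plane (array([ 530.96858229, -187.31748597]), np.float64(3.0877172989035113), np.float64(116.19765422615414))
```

Call:
servo_tool(series=[[0, [-0.004, 0, 0.1], [0, 0, 0]], [0, [-0.004, 0, 0.165], [0, 0, 0]], [0, [-0.004, 0, 0.165], [0, 0, 0]], [1, [-0.004, 0, 0.165], [0, 0, 0]], [1, [-0.004, 0, 0.165], [0, 0, 0]], [1, [-0.004, 0, 0.165], [0, 0, 0]], [1, [-0.004, 0, 0.165], [0, 0, 0]], [1, [-0.004, 0, 0.165], [0, 0, 0]], [1, [-0.004, 0, 0.165], [0, 0, 0]]], force=60)

```text
t: 4.95
tcp_pos: [532.1, -186.9, 9.4]
tool_rot: [1.0, -0.028, 0.001, 0.0]
force: [-0.6, -0.3, 6.1]
opening: 0.16
finger_force: 58.9
```

Call:
servo_tool(series=[[1, [0, 0, -0.1], [0, 0, 0]], [1, [0, 0, -0.3], [0, 0, 0]], [1, [0, 0, -0.5], [0, 0, 0]], [1, [0, 0, -0.7], [0, 0, 0]], [1, [0, 0, -0.75], [0, 0, 0]], [1, [0, 0, -0.75], [0, 0, 0]]])

```text
t: 5.55
tcp_pos: [532.4, -186.9, 160.2]
tool_rot: [1.0, -0.028, 0.002, 0.001]
force: [-0.2, 0.3, -0.9]
opening: 0.158
finger_force: 58.9
```

```bash
python3 - <<'E'
from h import *
s=robot.sense(); print({k:np.round(s[k],3).tolist() for k in('t','tcp_pos','tool_rot','opening','force')})
p=robot.camera_params('wrist'); I,D=robot.read_camera('wrist'); cv2.imwrite('pics/w3.png',I[:,:,::-1])
T=np.array(s['tcp_pos']); q=R.from_quat(s['tool_rot'])
for r in robot.silhouettes('pine_rod','wrist')[:2]:
    P=q.inv().apply(wcloud(p,r['mask'],D)-T)
    print(r['confidence'],r['extent'],pca(P),np.percentile(P,[2,50,98],axis=0).round(1))
    c,_=[P[:,0],0]
    for a,b in((-60,-30),(-30,-12),(12,30),(30,60)):
        m=(c>a)&(c<b); print(a,b,m.sum(),np.median(P[m],0).round(1) if m.any() else '',np.percentile(P[m][:,2],5).round(1) if m.any() else '')
E
```

```text
{'t': 5.55, 'tcp_pos': [532.362, -186.94, 160.199], 'tool_rot': [1.0, -0.028, 0.002, 0.001], 'opening': 0.158, 'force': [-0.225, 0.327, -0.914]}
0.64 [312.9, 303.6, 41.5, 238.0] (array([-87.70370746,   0.41036722]), np.float64(3.136814478203172), np.float64(287.94028796566283)) [[-53.1  -7.6 -11. ]
 [ 15.   -0.1  -9. ]
 [ 55.3   7.5  -1.2]]
-60 -30 1283 [-42.2  -0.1  -9.1] -10.6
-30 -12 1033 [-20.8  -0.1  -9.2] -10.7
12 30 1629 [21.5 -0.1 -9. ] -10.7
30 60 2894 [44.1 -0.1 -8.8] -10.6
```

View pics/w3.png

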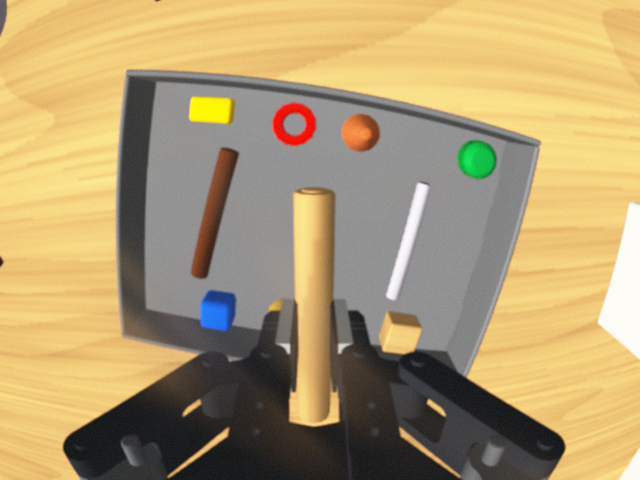

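The rod is held level and centred, running along tool x from (313,190) to (313,420). I'll carry it to the holder next.

Call:
servo_tool(series=[[1, [-0.04, -0.2, -0.2], [0, 0, 0]], [1, [-0.04, -0.45, -0.2], [0, 0, 0]], [1, [-0.04, -0.7, -0.2], [0, 0, 0]], [1, [-0.04, -0.95, -0.2], [0, 0, 0]], [1, [-0.04, -0.95, -0.2], [0, 0, 0]]], force=80)

```text
t: 6.15
tcp_pos: [532.0, 9.1, 195.9]
tool_rot: [1.0, -0.025, -0.003, -0.002]
force: [0.1, -0.6, -0.6]
opening: 0.144
finger_force: 80.6
```

Call:
servo_tool(series=[[1, [-0.04, -0.25, 0], [0, 0, 0]], [1, [-0.04, -0.5, 0], [0, 0, 0]], [1, [-0.04, -0.75, 0], [0, 0, 0]], [1, [-0.04, -0.95, 0], [0, 0, 0]], [1, [-0.04, -0.95, 0], [0, 0, 0]]])

```text
t: 6.65
tcp_pos: [535.5, 197.9, 195.7]
tool_rot: [1.0, -0.025, -0.002, -0.001]
force: [-0.3, 0.2, -0.0]
opening: 0.142
finger_force: 80.6
```

Call:
servo_tool(series=[[1, [0, -0.26, 0], [0, 0, -0.07]], [1, [0, -0.26, 0], [0, 0, -0.14]], [1, [0, -0.26, 0], [0, 0, -0.21]], [1, [0, -0.26, 0], [0, 0, -0.28]], [1, [0, -0.26, 0], [0, 0, -0.35]], [1, [0, -0.26, 0], [0, 0, -0.42]], [1, [0, -0.26, 0], [0, 0, -0.49]], [1, [0, -0.26, 0], [0, 0, -0.5]]])

```text
t: 7.45
tcp_pos: [538.7, 244.1, 196.2]
tool_rot: [0.891, 0.455, -0.002, 0.0]
force: [0.6, -0.6, 0.1]
opening: 0.145
finger_force: 81.0
```

Call:
servo_tool(series=[[1, [0, 0, 0], [0, 0, -0.07]], [1, [0, 0, 0], [0, 0, -0.14]], [1, [0, 0, 0], [0, 0, -0.21]], [1, [0, 0, 0], [0, 0, -0.28]], [1, [0, 0, 0], [0, 0, -0.35]], [1, [0, 0, 0], [0, 0, -0.42]], [1, [0, 0, 0], [0, 0, -0.49]], [1, [0, 0, 0], [0, 0, -0.52]], [1, [0, 0, 0], [0, 0, -0.52]]])

```text
t: 8.35
tcp_pos: [538.9, 244.7, 197.0]
tool_rot: [0.548, 0.837, -0.001, -0.001]
force: [0.2, -0.3, 0.2]
opening: 0.146
finger_force: 81.0
```

```bash
python3 - <<'E'
from h import *
s=robot.sense(); print({k:np.round(s[k],3).tolist() for k in('t','tcp_pos','tool_rot','opening','force')})
p=robot.camera_params('wrist'); I,D=robot.read_camera('wrist'); cv2.imwrite('pics/w4.png',I[:,:,::-1])
np.savez('w4.npz',D=D,o=p['origin'],r=p['rotation'],k=[p['fx'],p['cx'],p['cy']])
for n,z in(('holder',0),('seat',53),('jaw_tip',62.5)):
    for r in robot.tip_of(n,'wrist')[:2]: print(n,r['confidence'],r['point'],wplane(p,*r['point'],z).round(1))
for r in robot.silhouettes('holder','wrist')[:1]:
    P=wcloud(p,r['mask'],D); m=abs(P[:,2]-12)<4
    print(cv2.minAreaRect(P[m][:,:2].astype(np.float32)),m.sum(),r['extent'])
E
```

```text
{'t': 8.35, 'tcp_pos': [538.875, 244.707, 197.045], 'tool_rot': [0.548, 0.837, -0.001, -0.001], 'opening': 0.146, 'force': [0.242, -0.285, 0.182]}
((532.0731811523438, 249.71652221679688), (110.31631469726562, 120.1030502319336), 26.84554100036621) 9837 [309.0, 209.0, 125.3, 144.3]
```

View pics/w4.png

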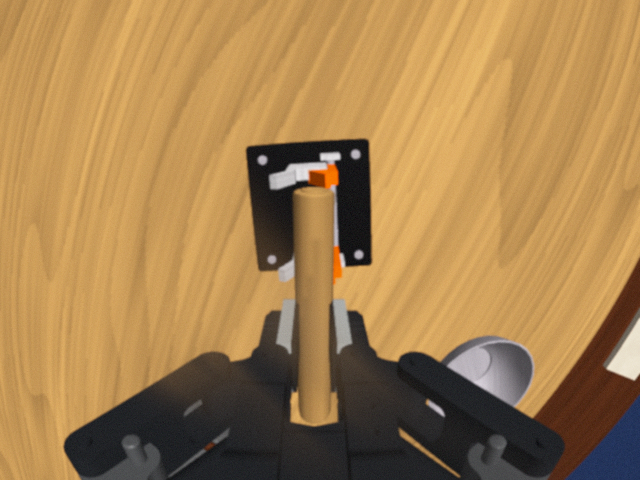

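The picture shows the held rod above the holder. The plate spans (247..372, 140..270), and the orange jaw is on the right, which is tool +y, at (330,176) and (338,262). I'll cross-check the seat estimate before descending.

```bash
python3 - <<'E'
from h import *
s=robot.sense()
f=np.load('w4.npz');p=dict(origin=f['o'],rotation=f['r'],fx=f['k'][0],cx=f['k'][1],cy=f['k'][2])
P=wcloud(p,np.ones((480,640),bool),f['D'])
c0=np.array([532.07,249.72]);a=np.radians(26.85);X=np.array([np.cos(a),np.sin(a)]);Y=np.array([-X[1],X[0]])
L=np.c_[(P[:,:2]-c0)@X,(P[:,:2]-c0)@Y,P[:,2]]
box=(abs(L[:,0])<56)&(abs(L[:,1])<61)
for z0,z1 in((9,15),(20,33),(33,44),(44,50),(50,58),(58,70),(70,95)):
  for sg in(-1,1):
    m=box&(L[:,2]>z0)&(L[:,2]<z1)&(L[:,1]*sg>20)
    if m.sum()>3: print(z0,z1,sg,m.sum(),np.percentile(L[m],[2,50,98],axis=0).round(1).tolist())
t=np.array(s['tcp_pos'])[:2]-c0; print('tcp in holder',t@X,t@Y)
for cam in('top','scene'):
    D=np.load(f'{cam}0.npy'); robot.read_camera(cam)
    Q=cloud(cam,np.ones((480,640),bool),D); l=np.c_[(Q[:,:2]-c0)@X,(Q[:,:2]-c0)@Y,Q[:,2]]
    m=(abs(l[:,0])<70)&(abs(l[:,1])<75)&(l[:,2]>7)&(l[:,2]<16)
    print(cam,m.sum(),cv2.minAreaRect(Q[m][:,:2].astype(np.float32)))
E
```

```text
9 15 -1 2550 [[-52.3, -57.8, 9.4], [-20.1, -37.5, 10.8], [53.6, -20.8, 12.6]]
9 15 1 3859 [[-52.1, 20.8, 9.3], [-1.3, 44.5, 10.8], [52.6, 58.9, 12.6]]
20 33 -1 65 [[19.9, -45.8, 20.6], [21.9, -29.8, 28.7], [27.3, -20.8, 31.8]]
20 33 1 157 [[-15.3, 20.4, 20.6], [15.9, 41.2, 28.1], [24.3, 49.3, 32.8]]
33 44 -1 32 [[19.4, -48.6, 33.5], [24.3, -45.1, 35.3], [27.0, -30.5, 42.6]]
33 44 1 278 [[-11.9, 31.5, 33.4], [0.7, 41.1, 41.9], [26.2, 48.5, 44.0]]
44 50 -1 14 [[-7.4, -31.7, 44.3], [19.9, -31.2, 47.1], [21.5, -30.4, 49.6]]
44 50 1 136 [[-14.4, 31.0, 44.0], [-0.5, 39.5, 44.7], [18.3, 41.4, 49.8]]
50 58 -1 24 [[-15.8, -31.5, 50.7], [19.0, -31.0, 54.5], [21.9, -30.7, 57.4]]
50 58 1 37 [[-15.5, 31.7, 50.1], [-9.6, 40.6, 54.8], [21.4, 41.5, 57.6]]
58 70 -1 96 [[-20.0, -40.4, 59.1], [-14.9, -31.2, 66.4], [21.8, -30.4, 69.9]]
58 70 1 247 [[-18.1, 31.4, 58.9], [-11.3, 37.6, 64.9], [19.0, 40.9, 69.9]]
70 95 -1 341 [[-26.2, -40.9, 70.4], [-18.1, -34.9, 75.9], [21.3, -30.6, 87.8]]
70 95 1 599 [[-26.1, 31.2, 70.5], [8.1, 36.4, 76.6], [21.6, 41.0, 88.7]]
tcp in holder 4.35782454996839 -6.975578298709873
top 804 ((532.045654296875, 249.25526428222656), (137.90966796875, 147.26620483398438), 27.221773147583008)
scene 562 ((531.152099609375, 249.05812072753906), (135.46861267089844, 141.93345642089844), 25.44633674621582)
```

Call:
servo_tool(series=[[1, [0.034, -0.024, 0.1], [0, 0, -0.028]], [1, [0.034, -0.024, 0.25], [0, 0, -0.028]], [1, [0.034, -0.024, 0.4], [0, 0, -0.028]], [1, [0.034, -0.024, 0.435], [0, 0, -0.028]], [1, [0.034, -0.024, 0.435], [0, 0, -0.028]], [1, [0.034, -0.024, 0.435], [0, 0, -0.028]]], force=100)

```text
t: 9.3
tcp_pos: [533.1, 250.4, 112.5]
tool_rot: [0.523, 0.852, 0.001, 0.001]
force: [-0.3, 0.5, 0.4]
opening: 0.136
finger_force: 100.7
```

```bash
cat > chk.py <<'E'
from h import *
import sys
s=robot.sense(); print({k:np.round(s[k],3).tolist() for k in('t','tcp_pos','tool_rot','opening','force')})
p=robot.camera_params('wrist'); I,D=robot.read_camera('wrist'); cv2.imwrite(f'pics/{sys.argv[1]}.png',I[:,:,::-1])
q=s['tool_rot'];print('tool x deg',np.degrees(2*np.arctan2(q[1],q[0])))
c0=np.array([532.07,249.72]);a=np.radians(26.85);X=np.array([np.cos(a),np.sin(a)]);Y=np.array([-X[1],X[0]])
t=np.array(s['tcp_pos'])[:2]-c0; print('tcp in holder',t@X,t@Y)
P=wcloud(p,np.ones((480,640),bool),D)
m=(np.linalg.norm(P[:,:2]-c0,axis=1)<110)&(abs(P[:,2]-11)<3); print('plate',cv2.minAreaRect(P[m][:,:2].astype(np.float32)))
for r in robot.silhouettes('pine_rod','wrist')[:1]:
    Q=wcloud(p,r['mask'],D); l=np.c_[(Q[:,:2]-c0)@X,(Q[:,:2]-c0)@Y,Q[:,2]]
    for b in range(-60,60,15):
        k=(l[:,1]>b)&(l[:,1]<b+15)&(abs(l[:,0])<15)
        if k.sum()>20: print(b,k.sum(),np.percentile(l[k],[3,50,97],axis=0).round(1).tolist())
E
python3 chk.py w5
```

```text
{'t': 9.3, 'tcp_pos': [533.108, 250.405, 112.498], 'tool_rot': [0.523, 0.852, 0.001, 0.001], 'opening': 0.136, 'force': [-0.347, 0.491, 0.358]}
tool x deg 116.92087277209932
tcp in holder 1.2351008011294988 0.14196901148142665
plate ((532.1265869140625, 249.84054565429688), (110.37983703613281, 120.01715087890625), 27.062997817993164)
-60 369 [[-6.9, -53.6, 116.7], [0.4, -49.1, 121.4], [7.4, -45.2, 123.0]]
-45 697 [[-6.7, -44.6, 117.5], [0.4, -37.6, 121.5], [7.0, -30.7, 123.1]]
-30 721 [[-5.5, -29.7, 119.4], [0.4, -22.5, 121.7], [6.1, -15.5, 123.2]]
-15 753 [[-4.9, -14.4, 119.8], [0.4, -7.0, 121.8], [5.6, -0.3, 123.2]]
0 941 [[-5.7, 0.5, 118.8], [0.3, 8.4, 121.7], [6.0, 14.7, 123.1]]
15 1283 [[-6.9, 15.5, 117.4], [-0.1, 22.8, 121.4], [7.0, 29.6, 123.0]]
30 1524 [[-7.0, 30.5, 115.4], [0.3, 37.6, 121.3], [7.8, 44.6, 123.1]]
45 1562 [[-7.1, 45.4, 114.1], [-0.1, 52.3, 120.9], [7.1, 58.2, 123.0]]
```

The rod is 0.2 mm off across, about 1 mm off along, and parallel within about 0.002 rad. I'll press it down.

Call:
servo_tool(series=[[1, [0, 0, 0.06], [0, 0, 0]], [1, [0, 0, 0.09], [0, 0, 0]], [1, [0, 0, 0.12], [0, 0, 0]], [1, [0, 0, 0.14], [0, 0, 0]], [1, [0, 0, 0.16], [0, 0, 0]], [1, [0, 0, 0.18], [0, 0, 0]], [1, [0, 0, 0.2], [0, 0, 0]], [1, [0, 0, 0.22], [0, 0, 0]], [1, [0, 0, 0.24], [0, 0, 0]], [1, [0, 0, 0.26], [0, 0, 0]], [1, [0, 0, 0.27], [0, 0, 0]]])

```text
t: 10.5
tcp_pos: [531.6, 249.9, 56.5]
tool_rot: [0.523, 0.852, -0.0, -0.0]
force: [-1.1, -0.0, 0.0]
opening: 0.139
finger_force: 100.8
```

Call:
servo_tool(series=[[1, [0, 0, 0.015], [0, 0, 0]], [1, [0, 0, 0.03], [0, 0, 0]], [1, [0, 0, 0.04], [0, 0, 0]], [1, [0, 0, 0.043], [0, 0, 0]], [1, [0, 0, 0.045], [0, 0, 0]], [1, [0, 0, 0.045], [0, 0, 0]], [1, [0, 0, 0.045], [0, 0, 0]]])

```text
t: 11.2
tcp_pos: [532.8, 250.3, 49.5]
tool_rot: [0.523, 0.852, 0.001, 0.001]
force: [-2.6, -1.1, 5.8]
opening: 0.133
finger_force: 101.7
```

```bash
python3 chk.py w6
```

```text
{'t': 11.2, 'tcp_pos': [532.765, 250.29, 49.505], 'tool_rot': [0.523, 0.852, 0.001, 0.001], 'opening': 0.133, 'force': [-2.601, -1.093, 5.849]}
tool x deg 116.93364664943007
tcp in holder 0.8772992404679638 0.19527922129040598
plate ((530.3280029296875, 253.13153076171875), (110.173583984375, 112.75431823730469), 26.933637619018555)
-60 259 [[-7.8, -53.8, 52.7], [-2.3, -49.6, 58.7], [3.5, -45.3, 59.9]]
-45 494 [[-7.2, -44.4, 54.0], [-2.3, -36.0, 58.4], [6.2, -30.5, 60.2]]
-30 740 [[-6.3, -29.6, 56.0], [-0.2, -22.4, 58.7], [5.9, -15.4, 60.1]]
-15 761 [[-5.5, -14.5, 56.8], [-0.0, -7.2, 58.8], [5.1, -0.3, 60.2]]
0 951 [[-5.8, 0.6, 55.6], [-0.0, 8.2, 58.7], [5.8, 14.7, 60.2]]
15 1171 [[-7.6, 15.4, 53.4], [-1.2, 21.8, 58.5], [6.4, 29.3, 60.2]]
30 1136 [[-7.7, 30.6, 52.8], [-1.9, 39.4, 58.4], [7.2, 44.7, 60.3]]
45 1586 [[-7.6, 45.4, 51.1], [-0.4, 52.4, 58.1], [6.9, 58.3, 60.2]]
```

View pics/w6.png

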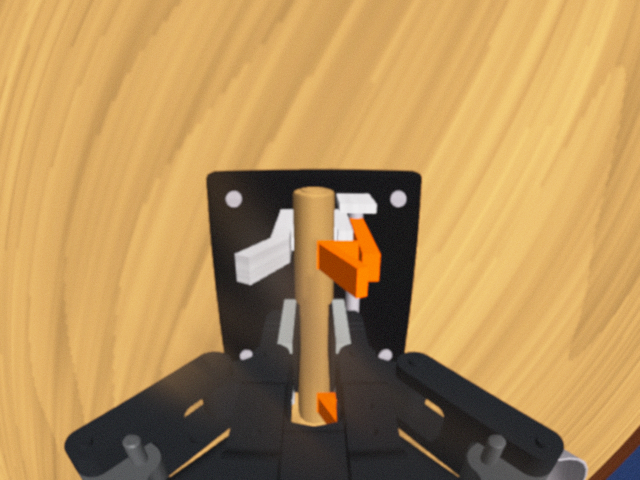

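The jaw's orange nose at (318,250) reaches over the rod's centre line, so the jaw looks shut. I'll press slightly more to confirm floor contact.

Call:
servo_tool(series=[[1, [0, 0, 0.004], [0, 0, 0]], [1, [0, 0, 0.008], [0, 0, 0]], [1, [0, 0, 0.008], [0, 0, 0]], [1, [0, 0, 0.008], [0, 0, 0]]])

```text
t: 11.7
tcp_pos: [532.8, 250.3, 49.4]
tool_rot: [0.523, 0.852, 0.001, 0.001]
force: [-3.8, -1.0, 14.5]
opening: 0.135
finger_force: 102.8
```

The force rose with almost no travel, so the rod is on the fork floor. I'll release and retreat.

Call:
servo_tool(series=[[1, [0, 0, -0.006], [0, 0, 0]], [0, [0, 0, -0.006], [0, 0, 0]], [0, [0, 0, -0.006], [0, 0, 0]], [0, [0, 0, -0.006], [0, 0, 0]], [0, [0, 0, -0.1], [0, 0, 0]], [0, [0, 0, -0.25], [0, 0, 0]], [0, [0, 0, -0.45], [0, 0, 0]], [0, [0, 0, -0.65], [0, 0, 0]], [0, [0, 0, -0.8], [0, 0, 0]], [0, [0, 0, -0.8], [0, 0, 0]], [0, [0, 0, -0.8], [0, 0, 0]]])

```text
t: 12.8
tcp_pos: [532.3, 250.1, 206.9]
tool_rot: [0.523, 0.852, 0.0, 0.0]
force: [0.4, -0.6, -0.9]
opening: 0.5
finger_force: 0.0
```

```bash
python3 chk.py w7; python3 -c "
import cv2;a=cv2.imread('pics/w7.png');cv2.imwrite('pics/w7c.png',cv2.resize(a[100:330,180:450],None,fx=2.5,fy=2.5))"
```

```text
{'t': 12.8, 'tcp_pos': [532.269, 250.112, 206.904], 'tool_rot': [0.523, 0.852, 0.0, 0.0], 'opening': 0.5, 'force': [0.387, -0.621, -0.868]}
tool x deg 116.92710687647394
tcp in holder 0.35470475748559704 0.2602804136005271
plate ((531.8847045898438, 250.34228515625), (110.76725006103516, 119.32967376708984), 26.902246475219727)
-60 149 [[-7.0, -54.0, 55.1], [-0.9, -49.9, 58.6], [6.0, -45.2, 60.5]]
-45 230 [[-7.8, -44.7, 49.7], [-1.8, -36.2, 58.4], [6.7, -30.3, 65.6]]
-30 345 [[-9.5, -29.4, 10.9], [-0.1, -22.5, 58.1], [9.4, -15.5, 60.3]]
-15 332 [[-7.6, -14.6, 52.6], [-0.1, -7.6, 58.3], [7.3, -0.5, 60.3]]
0 339 [[-7.5, 0.5, 53.3], [-0.2, 7.4, 58.3], [7.2, 14.5, 60.6]]
15 336 [[-7.4, 15.5, 53.4], [-1.0, 22.1, 58.5], [7.1, 29.3, 60.5]]
30 281 [[-8.4, 30.6, 42.3], [-2.5, 39.4, 58.4], [7.8, 44.5, 63.1]]
45 319 [[-6.5, 45.3, 53.8], [0.6, 51.3, 58.3], [7.7, 57.6, 60.5]]
```

View pics/w7c.png

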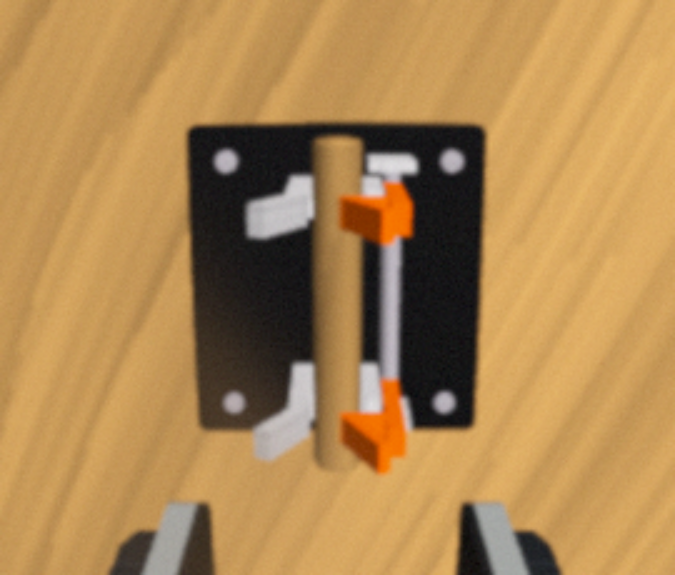

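The rod lies level in both forks, about centred. Both orange noses, at crop (345,213) and (345,425), are shut over it, and the gripper is clear.

```bash
python3 -c "
from station import robot
print(robot.close_job())"
```

```text
the job is handed in; nothing more can be done
None
```

The pine rod is fully home in both forks, within about 1 mm of centre, with the jaw shut over it; the gripper is clear and the job was handed in at about 13 s, though no verdict was returned.

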